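# Sort the cutters and nozzles away and snap the lid shut

### The job

Sort the two round pastry cutters and the two piping nozzles from the counter into the clear container, each into the compartment that already holds one of its kind. Then swing the lid over and press its front edge down until the clasp snaps and the lid stays shut by itself, without forcing it. Leave the pinch bowl, cork, rolling pin and turner where they are.

Things in the scene. Friction and masses are not known exactly. Their poses are not given: they have to be found in the camera images.
- box: clear plastic food container with a hinged snap lid, fixed to the counter. Origin: centre of its underside; x along its length, y from hinge side to front (clasp) side, z up. Outside 246 mm (x) by 170 mm (y), walls 65 mm high, walls and floor 3 mm thick. A 3 mm wall at x = 0, as high as the sides, divides it into two compartments, each 118 mm (x) by 164 mm (y)
- compartment_a (a point): middle of the floor of the compartment on the container's -x half, 61 mm from the container's middle; it holds one cutter or one nozzle at the start, about 49 mm from here towards the hinge side (-y); which it is varies
- compartment_b (a point): the same for the compartment on the container's +x half; it holds the other kind
- lid (a joint): angle of the container's lid in rad: 0 shut, about 1.7 to 1.95 at the start (standing open, leaning a little back). Stiff clear plastic in a white frame, 258 mm long, 179 mm from hinge line to front edge; shut, its top is 69 mm above the counter, 71 mm on the frame. The springy hinge lifts an unlatched lid up again (under 2 N at the front edge); a push on its back swings it over
- lid_hinge (a point): middle of the lid's hinge line, 88 mm from the container's middle towards -y of the container, 66 mm above the counter; the line runs along the container's x. The lid swings up from over the container about it
- clasp (a point): middle of the lower end of the lid's clasp, a springy white tongue 60 mm wide hanging 29 mm below the middle of the lid's front edge. From 12 to 5 mm before the front edge is down it is forced over a bead on the container's front wall: this takes 10 to 20 N downward near the front edge; then it snaps under the bead, the force falls off, and it holds the lid below 0.02 rad
- lid_edge (a point): point on the lid's upper (outer) face, in the middle of its length, 170 mm from the hinge line, 9 mm short of the front edge; moves with the lid
- cutter_a: plain steel round pastry cutter: an open ring standing on the counter, 48 mm outside diameter, 43 mm inside, 30 mm high, 24 to 42 g; origin: centre of its underside
- cutter_b: plain steel round pastry cutter: an open ring standing on the counter, 48 mm outside diameter, 43 mm inside, 30 mm high, 24 to 42 g; origin: centre of its underside
- nozzle_a: plain steel piping nozzle: a cone standing on its base, collar 30 mm in diameter and 10 mm high at the foot, tapering above it to 9 mm at the top, 46 mm high in all, 18 to 31 g; origin: centre of its base
- nozzle_b: plain steel piping nozzle: a cone standing on its base, collar 30 mm in diameter and 10 mm high at the foot, tapering above it to 9 mm at the top, 46 mm high in all, 18 to 31 g; origin: centre of its base
- cutter_in: a cutter just like the other two that already stands in one compartment of the container; origin: centre of its underside
- nozzle_in: a nozzle just like the other two that already stands in the other compartment; origin: centre of its base
- bowl: small white ceramic pinch bowl, 66 mm in diameter, 32 mm high, standing among the cutters and nozzles; leave alone. Origin: centre of its underside
- cork: bottle cork, 24 mm in diameter, 45 mm high, standing on end among the cutters and nozzles; leave alone. Origin: centre of its underside
- rolling_pin: wooden rolling pin lying along its y axis, 48 mm thick, 424 mm long with handles; leave alone. Origin: on the counter under its middle
- turner: black plastic turner lying flat, 330 mm long along its x axis, blade at +x, 12 mm high; leave alone. Origin: on the counter where the handle meets the neck
Mind the look-alikes: they are no part of the job. Leave any blue look-alike of the cutter_a alone. What is shaped like the nozzle_a but pink is not meant.

How it is judged (in metres and radians):
At the end, for the whole second after the job is handed in: All three cutters are in one compartment of the container and all three nozzles in the other, inside the walls, at rest and let go; the lid is shut and latched by its clasp (within 0.03 rad of fully shut) ((((x of cutter_a in the frame of box between -0.121 and -0.003 m and y of cutter_a in the frame of box between -0.083 and 0.083 m and z of cutter_a in the frame of box between -0.002 and 0.06 m) and (x of cutter_b in the frame of box between -0.121 and -0.003 m and y of cutter_b in the frame of box between -0.083 and 0.083 m and z of cutter_b in the frame of box between -0.002 and 0.06 m) and (x of cutter_in in the frame of box between -0.121 and -0.003 m and y of cutter_in in the frame of box between -0.083 and 0.083 m and z of cutter_in in the frame of box between -0.002 and 0.06 m) and (x of nozzle_a in the frame of box between 0.003 and 0.121 m and y of nozzle_a in the frame of box between -0.083 and 0.083 m and z of nozzle_a in the frame of box between -0.002 and 0.06 m) and (x of nozzle_b in the frame of box between 0.003 and 0.121 m and y of nozzle_b in the frame of box between -0.083 and 0.083 m and z of nozzle_b in the frame of box between -0.002 and 0.06 m) and (x of nozzle_in in the frame of box between 0.003 and 0.121 m and y of nozzle_in in the frame of box between -0.083 and 0.083 m and z of nozzle_in in the frame of box between -0.002 and 0.06 m)) or ((x of cutter_a in the frame of box between 0.003 and 0.121 m and y of cutter_a in the frame of box between -0.083 and 0.083 m and z of cutter_a in the frame of box between -0.002 and 0.06 m) and (x of cutter_b in the frame of box between 0.003 and 0.121 m and y of cutter_b in the frame of box between -0.083 and 0.083 m and z of cutter_b in the frame of box between -0.002 and 0.06 m) and (x of cutter_in in the frame of box between 0.003 and 0.121 m and y of cutter_in in the frame of box between -0.083 and 0.083 m and z of cutter_in in the frame of box between -0.002 and 0.06 m) and (x of nozzle_a in the frame of box between -0.121 and -0.003 m and y of nozzle_a in the frame of box between -0.083 and 0.083 m and z of nozzle_a in the frame of box between -0.002 and 0.06 m) and (x of nozzle_b in the frame of box between -0.121 and -0.003 m and y of nozzle_b in the frame of box between -0.083 and 0.083 m and z of nozzle_b in the frame of box between -0.002 and 0.06 m) and (x of nozzle_in in the frame of box between -0.121 and -0.003 m and y of nozzle_in in the frame of box between -0.083 and 0.083 m and z of nozzle_in in the frame of box between -0.002 and 0.06 m))) and value of joint lid below 0.03 rad and linear speed of each of cutter_a, cutter_b, cutter_in, nozzle_a, nozzle_b, nozzle_in below 0.02 m/s); the robot touches nothing.
It fails at once if the container or its lid is pressed or pushed with more than 60 N (contact force between any of the fingers, the arm and box above 60 N).
It fails at once if the pinch bowl, cork, rolling pin or turner is shifted by more than 30 mm (distance of any of bowl, cork, rolling_pin, turner from where it was at the start of the episode above 0.03 m).
It also fails if it takes over 72 s, if anything falls off the work surface, if the arm or the gripper's body presses on something with over 40 N, if the wrist force passes 120 N, or if a joint passes its speed limit or range.

### The arm

A 6-joint arm with a two-finger parallel gripper is mounted at the origin on the work surface. World frame = base frame: x ahead of the robot, y to its left, z up, the work surface at z = 0. Lengths are in mm, angles in rad, forces in N, time in s.
With the tool pointing down it reaches from about 400 to 825 mm from the base axis. Payload 7 kg.
Tool frame: the origin (TCP) lies on the centre line of the jaws, within the pads' length; the fingertips stand 11 mm ahead of it and the grasp point (between the pads) lies 8 mm behind it; z points along the fingers, y is the direction in which the jaws open and shut (so a half turn about z gives the same grasp; the last joint's range is limited). The gripper opens to 88 mm and grips with 3 to 60 N. Pads are 19 mm wide; open, the fingers measure 130 mm over their backs; the gripper's body (78 mm by 193 mm) begins 47 mm behind the grasp point.
Start: joints at [1.634, 0.359, 0.012, 0, -1.224, -0.288], TCP at [150.476, 657.991, 237.561] pointing down, gripper open.
Joint ranges: [-3.07, 3.07], [-1.43, 2.12], [-1.02, 1.25], [-3.03, 1.67], [-3.05, -0], [-3.03, 3.03]. Speed limits (rad/s): [2.39, 2.39, 3.01, 3.14, 3.14, 3.14].

### API

Orientations are given as a unit quaternion [x, y, z, w].
In Python, from bench import get_state, read_camera, camera_info, sign_off, regions_of gives the robot as it stands.
- The arm moves only by the shell command python3 -m jog 'ROWS' [OPENING]. ROWS is JSON, a list of rows, each a list of 2 entries, a list of its own where there are three numbers: the shift along the world's x, y, z in m, then the turn about the world's z in degrees. A call has 1 to 10 rows; each row is the pose to reach, as a shift and turn from the pose commanded when the call began; what a row does not reach only later rows make up. A row lasts 1/10 s, in which the tool goes at most 50 mm and 8.59 degrees, less where a joint would pass 70% of its speed; a pose out of reach is approached as far as the arm can. A call with a gripper value outside its range is refused whole. OPENING is the closure, from 0 (fully open) to 1 (shut), set as the call begins (- or left out, the last holds). The fingers move at their own pace and stop on an object; the grip force is fixed at half the most. Time passes only in rows, so rows that repeat a pose let the fingers close. It gives the time, the measured TCP pose, the force and the opening at its end, in the units of the state.
- get_state(): the state, without advancing time (a new reading comes with each control period).
- read_camera(name): name is "side" or "top" or "wrist"; returns (picture, depth): 400x640x3 uint8, red, green, blue; 400x640 float32, mm along the optical axis (not along the pixel's ray), 0 where there is no reading.
- camera_info(name): a dict with "camera_matrix" (3x3 intrinsics, pixels), "R" (3x3) and "t" (3): a world point X has camera coordinates R X + t; the wrist camera has in their place "hand_eye" (4x4, takes a point from camera to tool coordinates, whose origin is the TCP and whose axes are the flange's). Camera axes: x right, y down, z forward; pixel columns grow to the right and rows downward; lengths in mm; the calibration is good to about 2 mm. A picture is of the moment at which its call begins: read the wrist's pose just before it. camera_info takes no time and is no camera call.
- sign_off(): hands the job in, once; it reports no verdict.
Trained networks look in the newest picture that a camera, given by its name, has taken for a name from the list of things; names that differ only in an ending like _2 or _b are one class to them, and where a whole thing is asked for, a point or a joint stands for the part that bears it (a point fixed in the world has none). Each returns a list of dicts, best first, with "confidence" (0 to 1); they miss things now and then, are a little off and sometimes report something else, mostly with a low value. They report only what shows in the picture. A call takes as long as a camera call. They do not tell look-alikes from the thing itself.
- regions_of(camera, label): "pixels" (400x640 bool, what is visible of it) and "location" ([column, row] in pixels, amid what is visible of it).
The state is a dict: "clock": time; "joint_pos": joint angles; "joint_vel": joint speeds; "effort": joint torques, N m; "eef_pos": TCP position; "tool_rot": TCP orientation; "force": force on the tool from outside, world axes, zero at the start; "wrist_torque": the same for the moment, N m; "finger_gap": opening from 0.0 (shut) to 1.0 (fully open).
Only numpy, scipy, OpenCV 4.12 (cv2) and the standard library are available. Lean on these libraries where they do the work, as an engineer would, in place of code of your own. Each camera call takes 0.05 s, during which the arm holds its last target.

## Working session

There is one attempt and no reset: what is moved stays moved. The work goes in short steps, Python scripts to look and compute and a shell command to move; the robot and the scene stay as the last step left them, time stands still between calls to the robot, and variables do not carry over. Pictures are saved under pics/ and viewed, and the job is handed in when it is done.

```bash
mkdir -p pics; cat > h.py <<'E'
import numpy as np,cv2,json
from bench import *
def snap(n,fn=None):
    p,d=read_camera(n)
    if fn: cv2.imwrite('pics/'+fn,p[:,:,::-1])
    return p,d
def world(n,u,v,d,st=None):
    c=camera_info(n);K=np.array(c['camera_matrix'])
    x=np.linalg.inv(K)@np.stack([u,v,np.ones_like(u)]).astype(float)*d
    if 'R' in c: return np.array(c['R']).T@(x-np.array(c['t'])[:,None])
    from scipy.spatial.transform import Rotation as Rn
    H=np.array(c['hand_eye']); y=H[:3,:3]@x+H[:3,3:4]
    return Rn.from_quat(st['tool_rot']).as_matrix()@y+np.array(st['eef_pos'])[:,None]
E
python3 - <<'E'
from h import *
for n in ['side','top','wrist']: snap(n,n+'1.png')
s=get_state();print(s)
for n in ['side','top']:
    c=camera_info(n);print(n,np.round(c['camera_matrix'],1).tolist(),np.round(c['R'],3).tolist(),np.round(c['t'],1).tolist())
print(camera_info('wrist'))
E
```

```text
{'clock': 0.15, 'joint_pos': array([ 1.63412636e+00,  3.59207250e-01,  1.12502389e-02, -2.47325247e-04,
       -1.22408601e+00, -2.88107692e-01]), 'joint_vel': array([ 0.00017554, -0.00132154,  0.00103556,  0.00273218,  0.00075946,
       -0.00030484]), 'effort': array([-1.58538853e-03, -5.83271420e+01,  2.93291885e+01,  7.00120747e+00,
        8.84074165e-03, -1.01692622e-04]), 'eef_pos': array([150.39421512, 657.66156106, 236.8406747 ]), 'tool_rot': array([ 9.93686099e-01, -1.12194182e-01, -5.51662911e-06,  6.34073992e-04]), 'force': array([ 1.06596973, -0.73343097,  0.63573442]), 'wrist_torque': array([ 0.01829961, -0.01886378, -0.04567181]), 'finger_gap': 0.9988259338571851}
side [[509.9, 0.0, 330.1], [0.0, 509.9, 199.6], [0.0, 0.0, 1.0]] [[-0.99, -0.138, 0.001], [-0.098, 0.7, -0.707], [0.097, -0.7, -0.707]] [609.2, 60.6, 1332.3]
top [[488.2, 0.0, 319.7], [0.0, 488.2, 207.4], [0.0, 0.0, 1.0]] [[0.024, -1.0, -0.007], [-0.984, -0.022, -0.179], [0.179, 0.011, -0.984]] [85.2, 581.8, 1072.0]
{'camera_matrix': array([[320.81349018,   0.        , 322.61131078],
       [  0.        , 320.81349018, 202.6635664 ],
       [  0.        ,   0.        ,   1.        ]]), 'hand_eye': array([[ 3.72635178e-04, -9.64039589e-01, -2.65758409e-01,
         7.15167601e+01],
       [ 9.99999715e-01,  1.84534230e-04,  7.32758633e-04,
         3.57075817e-01],
       [-6.57366809e-04, -2.65758606e-01,  9.64039383e-01,
        -1.47212482e+02],
       [ 0.00000000e+00,  0.00000000e+00,  0.00000000e+00,
         1.00000000e+00]])}
```

View pics/top1.png

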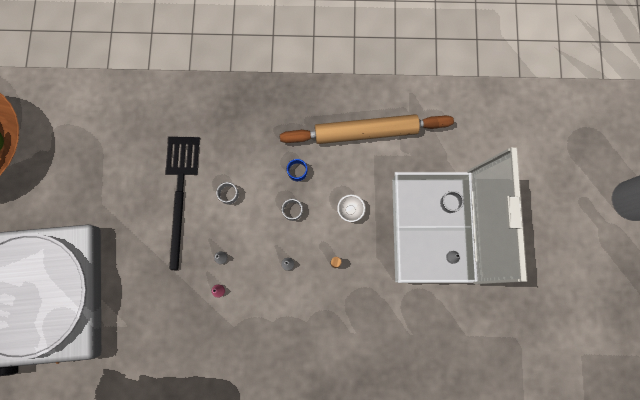

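View pics/side1.png

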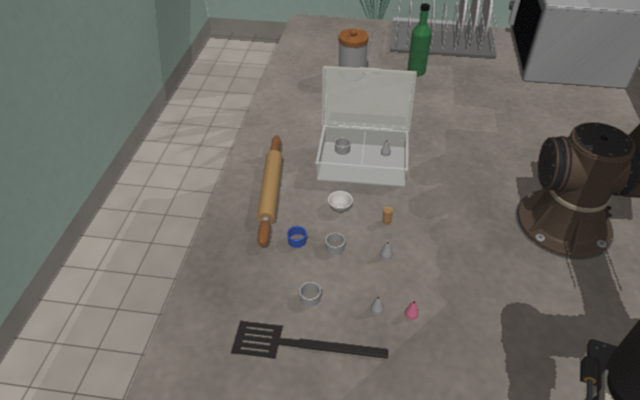

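View pics/wrist1.png

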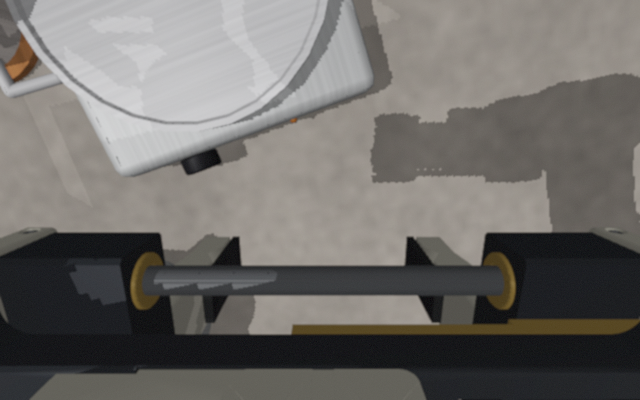

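Top view: steel cutters at (227,192) and (292,210), and a blue look-alike at (298,170). Steel nozzles are at (221,257) and (289,264), and a pink look-alike at (219,291). The box is at right, with a cutter at (452,202) and a nozzle at (453,257). Next I measure positions.

```bash
python3 - <<'E'
from h import *
from scipy.optimize import least_squares
for cam in ['top','side']:
    p,d=snap(cam)
    hsv=cv2.cvtColor(p,cv2.COLOR_RGB2HSV)
    for lab in ['cutter_a','nozzle_a','bowl','cork','box','lid','rolling_pin','turner']:
        for r in regions_of(cam,lab):
            m=r['pixels']&(d>0)
            v,u=np.nonzero(m)
            if len(u)<5: continue
            W=world(cam,u,v,d[v,u])
            z=W[2]
            k=z>8
            q=W[:,k] if k.sum()>5 else W
            mm=(q.min(1)+q.max(1))/2
            print(cam,lab,round(r['confidence'],2),np.round(r['location']).tolist(),len(u),'mid',np.round(mm).tolist(),'med',np.round(np.median(W,1)).tolist(),'ext',np.round(np.ptp(q,axis=1)).tolist(),'zmax',round(np.percentile(z,98)),'hsv',np.median(hsv[m],0).tolist())
p,d=snap('top'); cr=p[130:310,200:360]; c2=p[130:310,370:545]
cv2.imwrite('pics/c1.png',cv2.resize(np.hstack([cr,c2]),None,fx=2.3,fy=2.3,interpolation=cv2.INTER_CUBIC)[:,:,::-1])
E
```

```text
top cutter_a 0.57 [222.0, 190.0] 168 mid [616.0, 322.0, 22.0] med [617.0, 324.0, 23.0] ext [48.0, 48.0, 27.0] zmax 34 hsv [13.5, 3.0, 87.0]
top cutter_a 0.47 [296.0, 178.0] 121 mid [676.0, 156.0, 21.0] med [665.0, 158.0, 19.0] ext [47.0, 43.0, 25.0] zmax 33 hsv [112.0, 205.0, 80.0]
top cutter_a 0.45 [290.0, 203.0] 178 mid [579.0, 166.0, 22.0] med [580.0, 167.0, 26.0] ext [49.0, 47.0, 28.0] zmax 35 hsv [13.5, 4.0, 121.5]
top nozzle_a 0.68 [286.0, 266.0] 121 mid [452.0, 171.0, 30.0] med [450.0, 170.0, 24.0] ext [26.0, 26.0, 42.0] zmax 47 hsv [15.0, 3.0, 95.0]
top nozzle_a 0.55 [221.0, 255.0] 143 mid [463.0, 330.0, 28.0] med [461.0, 326.0, 22.0] ext [29.0, 27.0, 40.0] zmax 47 hsv [20.0, 4.0, 89.0]
top nozzle_a 0.46 [217.0, 292.0] 140 mid [385.0, 333.0, 29.0] med [385.0, 327.0, 23.0] ext [28.0, 28.0, 42.0] zmax 49 hsv [172.0, 128.0, 117.0]
top bowl 0.98 [351.0, 207.0] 565 mid [584.0, 28.0, 23.0] med [588.0, 25.0, 17.0] ext [63.0, 61.0, 29.0] zmax 35 hsv [14.0, 14.0, 202.0]
top box 0.85 [461.0, 225.0] 14542 mid [543.0, -182.0, 134.0] med [539.0, -240.0, 56.0] ext [259.0, 218.0, 251.0] zma
[... 2046 characters left out ...]
8.0, 120.0] 9987 mid [534.0, -366.0, 133.0] med [541.0, -254.0, 79.0] ext [280.0, 595.0, 250.0] zmax 242 hsv [30.0, 10.0, 154.0]
side box 0.65 [367.0, 121.0] 9849 mid [545.0, -181.0, 133.0] med [541.0, -254.0, 80.0] ext [258.0, 225.0, 250.0] zmax 242 hsv [30.0, 10.0, 154.0]
side rolling_pin 0.9 [269.0, 191.0] 1552 mid [780.0, -6.0, 32.0] med [773.0, 36.0, 41.0] ext [74.0, 416.0, 42.0] zmax 50 hsv [17.0, 118.0, 134.0]
side turner 0.95 [271.0, 345.0] 2427 mid [589.0, 440.0, 13.0] med [678.0, 441.0, 4.0] ext [313.0, 60.0, 9.0] zmax 14 hsv [11.0, 23.0, 49.0]
side turner 0.23 [388.0, 248.0] 151 mid [452.0, 176.0, 28.0] med [452.0, 178.0, 20.0] ext [27.0, 21.0, 41.0] zmax 47 hsv [15.0, 4.0, 123.0]
```

View pics/c1.png

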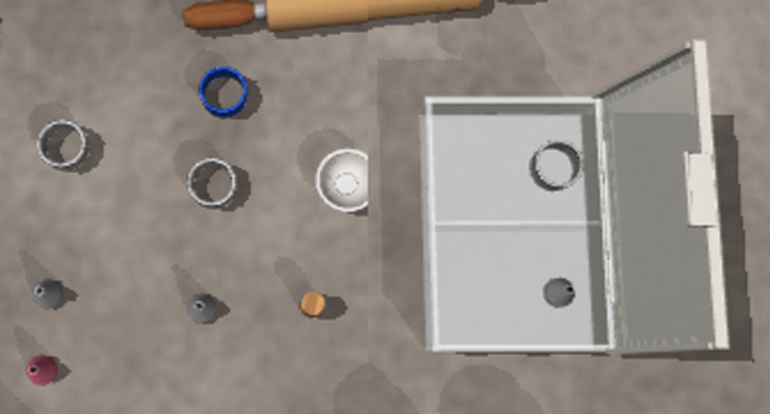

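Targets confirmed in the crop: cutters at (616,321) and (579,165), nozzles at (463,329) and (452,174), all grey (saturation 3–5). The blue cutter at (676,156) and pink nozzle at (386,334) are the look-alikes to leave. Next I fit the box pose and refine the object centres.

```bash
python3 - <<'E'
from h import *
for cam in ['top','side']:
    p,d=snap(cam)
    v,u=np.mgrid[0:400,0:640]; W=world(cam,u.ravel(),v.ravel(),d.ravel()); ok=(d.ravel()>0)
    k=ok&(W[2]>55)&(W[2]<72)&(abs(W[0]-545)<180)&(abs(W[1]+190)<150)
    Q=W[:2,k].T.astype(np.float32)
    hull=cv2.minAreaRect(Q); print(cam,'rim',hull,len(Q),Q.min(0),Q.max(0))
    # wall line fits: front wall
    y0=np.percentile(Q[:,1],99); f=Q[abs(Q[:,1]-y0)<12]; print('front fit',cv2.fitLine(f,cv2.DIST_HUBER,0,.01,.01).ravel())
    dv=Q[(abs(Q[:,0]-543)<15)&(Q[:,1]<-115)&(Q[:,1]>-255)]; 
    if len(dv)>10: print('div',cv2.fitLine(dv,cv2.DIST_HUBER,0,.01,.01).ravel(),len(dv))
    k=ok&(W[2]>90)&(W[2]<260)&(abs(W[0]-545)<150)&(W[1]<-230)&(W[1]>-400)
    L=W[:,k]; A=np.c_[L[2],np.ones(L.shape[1])]; c=np.linalg.lstsq(A,L[1],rcond=None)[0]; print('lid y=a z+b',c,'angle',np.pi/2-np.arctan(c[0]),'y at 66',c[0]*66+c[1],'ztop',L[2].max(),'xr',np.percentile(L[0],[1,99]))
    for n,x,y,zl,zh,rr in [('cA',616,321,24,36,34),('cB',579,165,24,36,34),('nA',463,330,38,52,20),('nB',452,174,38,52,20),('cIn',607,-213,26,38,34),('nIn',477,-213,40,54,20)]:
        k=ok&(W[2]>zl)&(W[2]<zh)&(np.hypot(W[0]-x,W[1]-y)<rr)
        q=W[:2,k].T.astype(np.float32)
        if len(q)>4: print(n,len(q),'mid',(q.min(0)+q.max(0))/2,'circ',np.round(cv2.minEnclosingCircle(q)[0],1),round(cv2.minEnclosingCircle(q)[1],1))
print(get_state()['clock'])
E
```

```text
top rim ((541.4514770507812, -163.63003540039062), (256.3504943847656, 180.05584716796875), 1.3737547397613525) 1518 [ 413.4577  -256.34225] [671.4374   -72.701004]
front fit [ 9.9978548e-01  2.0710785e-02  5.3754297e+02 -7.7291000e+01]
div [ 2.6515670e-02 -9.9964839e-01  5.4151276e+02 -1.9712305e+02] 145
lid y=a z+b [-1.33288652e-01 -2.45405839e+02] angle 1.7033039579755374 y at 66 -254.20289012612668 ztop 259.69408243417183 xr [415.84602243 669.7841918 ]
cA 107 mid [616.06586 321.2826 ] circ [615.8 321. ] 25.1
cB 95 mid [578.9224  166.20123] circ [579.5 165.2] 24.8
nA 27 mid [462.37613 329.91064] circ [462.4 330.2] 6.6
nB 29 mid [452.25684 171.49496] circ [451.6 171.8] 7.3
cIn 132 mid [ 605.88947 -216.6196 ] circ [ 606.7 -217.6] 29.1
nIn 30 mid [ 477.19263 -213.52933] circ [ 477.3 -213.6] 6.8
side rim ((541.8405151367188, -165.26153564453125), (257.4984130859375, 190.75576782226562), 1.6875571012496948) 1014 [ 415.5437  -263.00613] [672.814    -67.901665]
front fit [ 9.9959689e-01  2.8391246e-02  5.4183606e+02 -7.8069786e+01]
div [ 2.8427184e-02 -9.9959588e-01  5.4378021e+02 -2.1860876e+02] 71
lid y=a z+b [-1.52741518e-01 -2.44521407e+02] angle 1.7223663815499801 y at 66 -254.6023475522121 ztop 257.90520211457624 xr [417.99854083 670.62480039]
cA 118 mid [616.37463 320.325  ] circ [615.2 319.6] 26.3
cB 103 mid [579.37244 164.24321] circ [580.  163.9] 26.1
nA 26 mid [462.37537 332.80737] circ [463.6 332.6] 7.0
nB 23 mid [453.05194 173.5416 ] circ [453.8 173.4] 5.9
cIn 93 mid [ 607.32153 -217.00055] circ [ 607.3 -217. ] 29.9
nIn 20 mid [ 478.89215 -213.1767 ] circ [ 478.  -213.3] 7.0
1.2
```

Box centre is about (542,-161.5) with yaw about 1.5° and the lid at about 1.71 rad. The nozzle compartment is on the low-x side and the cutter compartment on the high-x side. I'll start with cutter (616,321).

```bash
python3 -m jog '[[[0.466,-0.337,-0.1],14.4],[[0.466,-0.337,-0.1],14.4],[[0.466,-0.337,-0.1],14.4],[[0.466,-0.337,-0.1],14.4],[[0.466,-0.337,-0.1],14.4],[[0.466,-0.337,-0.1],14.4],[[0.466,-0.337,-0.1],14.4],[[0.466,-0.337,-0.1],14.4],[[0.466,-0.337,-0.1],14.4],[[0.466,-0.337,-0.1],14.4]]' 0
```

```text
clock: 2.2
eef_pos: [551.2, 368.0, 151.8]
tool_rot: [1.0, 0.013, 0.0, -0.0]
force: [0.4, 1.3, -0.3]
finger_gap: 1.0
```

```bash
python3 -m jog '[[[0.06,-0.042,-0.03],0],[[0.06,-0.042,-0.03],0],[[0.06,-0.042,-0.03],0]]'; python3 - <<'E'
from h import *
s=get_state();print(s['eef_pos'],s['tool_rot'])
p,d=snap('wrist','w2.png')
E
```

```text
clock: 2.5
eef_pos: [611.3, 323.8, 119.1]
tool_rot: [1.0, 0.011, -0.001, 0.001]
force: [-0.7, -0.3, -1.2]
finger_gap: 0.996
[611.33485944 323.82481556 119.10352659] [ 0.99993673  0.01108854 -0.00138975  0.00128525]
```

View pics/w2.png

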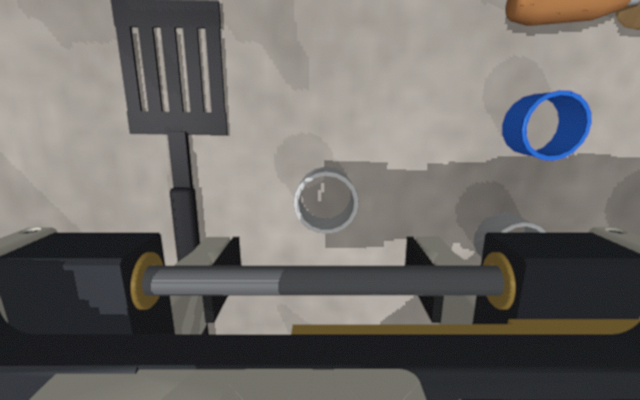

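The ring sits centred between the jaws at (326,201). Descend and grip.

```bash
python3 -m jog '[[[0.0045,-0.003,-0.045],0],[[0.0045,-0.003,-0.085],0],[[0.0045,-0.003,-0.104],0],[[0.0045,-0.003,-0.104],0]]'; python3 -m jog '[[[0,0,0],0],[[0,0,0],0],[[0,0,0],0],[[0,0,0],0],[[0,0,0],0],[[0,0,0],0]]' 1
```

```text
clock: 2.95
eef_pos: [611.8, 323.9, 15.0]
tool_rot: [1.0, 0.014, -0.002, 0.002]
force: [-0.6, -0.0, -1.0]
finger_gap: 1.0
clock: 3.55
eef_pos: [614.3, 324.3, 18.4]
tool_rot: [1.0, 0.013, 0.0, -0.0]
force: [-0.5, 0.2, 3.3]
finger_gap: 0.53
```

```bash
python3 -m jog '[[[0,0,0.04],0],[[0.002,-0.04,0.08],0],[[0.017,-0.459,0.11],0],[[0.017,-0.459,0.11],0],[[0.017,-0.459,0.11],0],[[0.017,-0.459,0.11],0],[[0.017,-0.459,0.11],0],[[0.017,-0.459,0.11],0],[[0.017,-0.459,0.11],0],[[0.017,-0.459,0.11],0]]'; python3 -m jog '[[[0.002,-0.08,0],0],[[0.002,-0.08,0],0],[[0.002,-0.08,0],0],[[0.002,-0.08,0],0]]'
```

```text
clock: 4.55
eef_pos: [630.0, -111.4, 126.2]
tool_rot: [1.0, 0.013, 0.0, -0.0]
force: [0.9, 1.6, 1.0]
finger_gap: 0.531
clock: 4.95
eef_pos: [631.8, -190.4, 125.5]
tool_rot: [1.0, 0.012, -0.0, -0.0]
force: [-0.3, 0.2, 0.5]
finger_gap: 0.536
```

```bash
python3 -m jog '[[[0,0.054,0],0],[[0,0.054,0],0],[[0,0.054,0],0],[[0,0.054,0],0]]'; python3 - <<'E'
from h import *
s=get_state();print(s['eef_pos'],s['tool_rot'],s['force'])
snap('side','s3.png');snap('top','t3.png')
E
```

```text
clock: 5.35
eef_pos: [632.3, -134.6, 126.0]
tool_rot: [1.0, 0.014, 0.0, 0.0]
force: [-0.9, -1.4, 0.4]
finger_gap: 0.531
[ 632.33711992 -134.57982369  126.01314222] [9.99899742e-01 1.41598562e-02 7.10683517e-05 1.05319093e-05] [-0.87099455 -1.39715358  0.36583784]
```

View pics/s3.png

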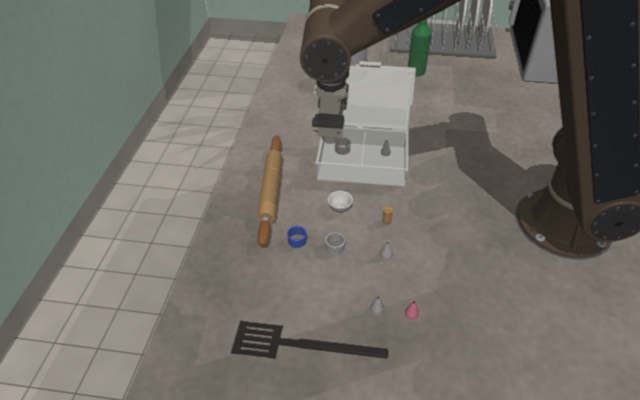

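View pics/t3.png

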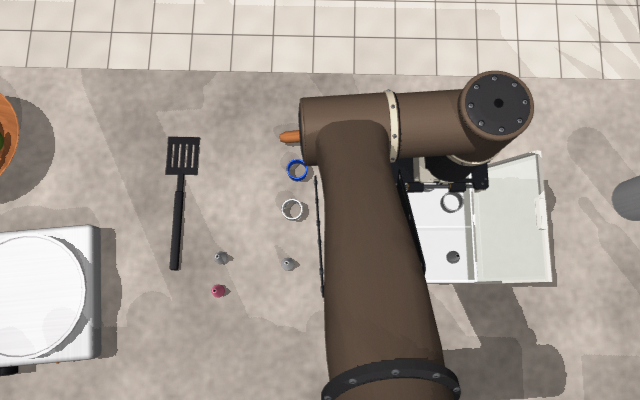

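The lid got nudged a little further back, which is harmless. The gripper is over the right spot, so lower and release.

```bash
python3 -m jog '[[[0,0,-0.05],0],[[0,0,-0.08],0],[[0,0,-0.098],0],[[0,0,-0.098],0],[[0,0,-0.098],0]]'; python3 -m jog '[[[0,0,0],0],[[0,0,0],0],[[0,0,0],0]]' 0.34;  python3 -m jog '[[[0,0,0.04],0],[[0,0,0.08],0],[[0,0.05,0.1],0],[[0,0.1,0.1],0]]'
```

```text
clock: 5.95
eef_pos: [632.4, -136.0, 28.0]
tool_rot: [1.0, 0.013, -0.0, 0.0]
force: [0.6, -0.0, 0.5]
finger_gap: 0.529
clock: 6.25
eef_pos: [632.9, -135.4, 29.0]
tool_rot: [1.0, 0.013, 0.001, -0.0]
force: [-0.6, 0.6, -0.4]
finger_gap: 0.654
clock: 6.65
eef_pos: [634.3, -39.0, 132.2]
tool_rot: [1.0, 0.012, 0.004, -0.0]
force: [1.2, 0.6, 0.1]
finger_gap: 0.659
```

```bash
python3 -m jog '[[[-0.053,0.2,-0.04],0],[[-0.053,0.2,-0.04],0],[[-0.053,0.2,-0.04],0],[[-0.053,0.2,-0.04],0],[[-0.053,0.2,-0.04],0],[[-0.053,0.2,-0.04],0]]' 0; python3 - <<'E'
from h import *
s=get_state();print(s['eef_pos'],s['tool_rot'],s['force'],s['finger_gap'])
snap('top','t4.png');snap('wrist','w4.png')
E
```

```text
clock: 7.25
eef_pos: [578.7, 163.0, 87.9]
tool_rot: [1.0, 0.015, 0.0, -0.0]
force: [0.4, -0.4, -0.2]
finger_gap: 0.999
[578.72920952 162.9993308   87.93525354] [ 9.99888293e-01  1.49460557e-02  1.04200123e-04 -7.59277950e-05] [ 0.36164457 -0.35443871 -0.23820377] 0.9990195421715619
```

View pics/t4.png

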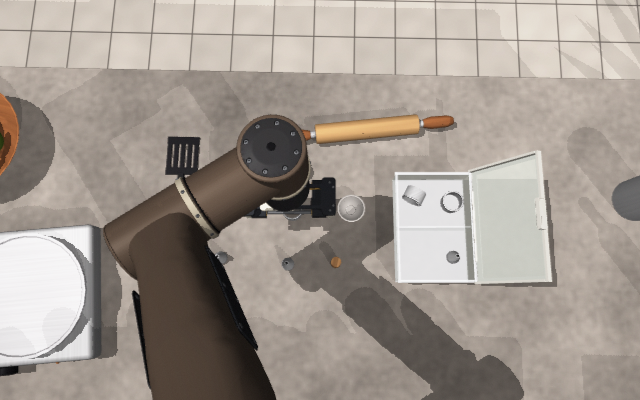

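View pics/w4.png

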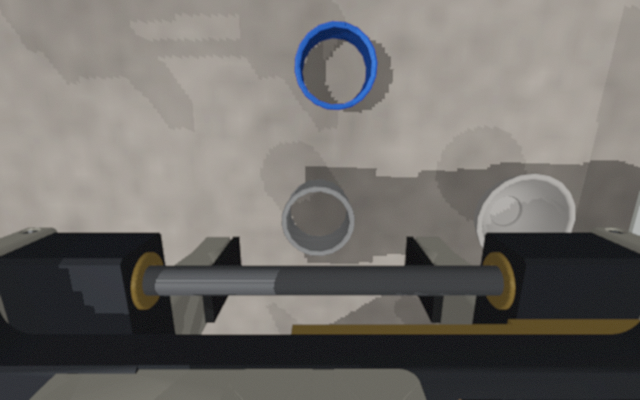

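```bash
python3 -m jog '[[[0.001,0.002,-0.04],0],[[0.001,0.002,-0.072],0],[[0.001,0.002,-0.072],0],[[0.001,0.002,-0.072],0]]'; python3 -m jog '[[[0,0,0],0],[[0,0,0],0],[[0,0,0],0],[[0,0,0],0],[[0,0,0],0]]' 1;  python3 -m jog '[[[0,0,0.04],0],[[0,0,0.08],0],[[0,0,0.11],0],[[0,0,0.11],0]]'
python3 - <<'E'
from h import *
p,d=snap('top'); q,e=snap('side')
v,u=np.mgrid[175:280,398:470]
W=world('top',u.ravel(),v.ravel(),d[175:280,398:470].ravel())
k=(W[0]>550)&(W[0]<655)&(W[1]>-190)&(W[1]<-85)&(W[2]>12); L=W[:,k]
print('min',L.min(1),'max',L.max(1),'med',np.median(L,1))
cv2.imwrite('pics/c5.png',np.hstack([cv2.resize(p[165:290,385:475],(400,555),interpolation=cv2.INTER_CUBIC),cv2.resize(q[60:185,310:400],(400,555),interpolation=cv2.INTER_CUBIC)])[:,:,::-1])
E
```

```text
clock: 7.75
eef_pos: [580.6, 161.6, 16.1]
tool_rot: [1.0, 0.013, -0.0, 0.0]
force: [0.6, 0.6, 0.6]
finger_gap: 0.998
clock: 8.25
eef_pos: [580.3, 163.1, 16.1]
tool_rot: [1.0, 0.013, 0.0, -0.0]
force: [-0.2, 0.1, 0.5]
finger_gap: 0.606
clock: 8.65
eef_pos: [582.7, 164.3, 130.8]
tool_rot: [1.0, 0.014, 0.004, -0.002]
force: [0.5, -0.1, -0.3]
finger_gap: 0.521
min [ 594.41322283 -189.93777041   12.35887768] max [642.94281021 -94.17413349  53.69430197] med [ 616.97972075 -123.1671755    46.20669769]
```

View pics/c5.png

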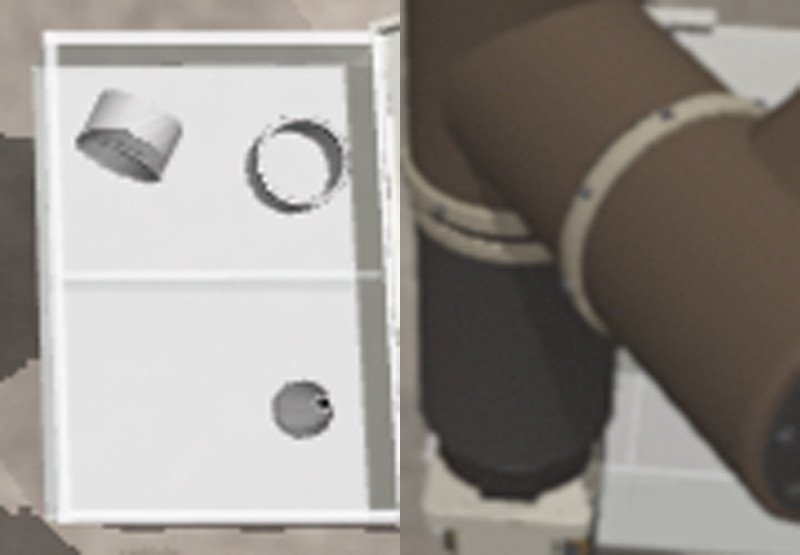

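The first cutter lies on its side in the right compartment (crop (130,135)), which still fits under the lid. It spans x 594–643 and y -150 to -94. I'll put the second at about (572,-152), clear of it. First I check the held ring.

```bash
python3 -m jog '[[[-0.01,-0.316,-0.01],0],[[-0.01,-0.316,-0.01],0],[[-0.01,-0.316,-0.01],0],[[-0.01,-0.316,-0.01],0],[[-0.01,-0.316,-0.01],0],[[-0.01,-0.316,-0.01],0],[[-0.01,-0.316,-0.01],0],[[-0.01,-0.316,-0.01],0]]'
python3 - <<'E'
from h import *
s=get_state();print(s['eef_pos'],s['finger_gap'],s['force'])
p,d=snap('wrist','w6.png'); q,e=snap('side'); t,_=snap('top')
cv2.imwrite('pics/c6.png',np.hstack([cv2.resize(p,(400,250)),cv2.resize(q[60:190,290:420],(250,250)),cv2.resize(t[165:290,385:510],(150,250))])[:,:,::-1])
E
```

```text
clock: 9.55
eef_pos: [568.8, -155.3, 113.9]
tool_rot: [1.0, 0.011, -0.002, -0.0]
force: [0.2, -0.3, -1.0]
finger_gap: 0.523
[ 568.76972342 -155.33493441  113.92822569] 0.5229171558938269 [ 0.22525197 -0.27929057 -1.02559906]
```

View pics/c6.png

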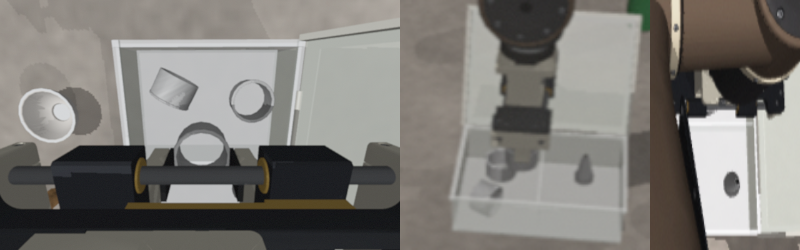

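The ring is held upright. Lower it with force checks.

```bash
python3 -m jog '[[[0.003,0.003,-0.04],0],[[0.003,0.003,-0.07],0],[[0.003,0.003,-0.08],0],[[0.003,0.003,-0.08],0]]'; python3 -m jog '[[[0,0,-0.004],0],[[0,0,-0.007],0],[[0,0,-0.009],0],[[0,0,-0.009],0]]'; python3 -c "
from h import *
s=get_state();print(s['eef_pos'],s['force'])
p,d=snap('side');cv2.imwrite('pics/c7.png',cv2.resize(p[80:190,300:420],None,fx=5,fy=5,interpolation=cv2.INTER_CUBIC)[:,:,::-1])"
```

```text
clock: 10.1
eef_pos: [576.3, -147.8, 36.1]
tool_rot: [1.0, 0.015, 0.002, 0.0]
force: [1.3, 0.8, 2.1]
finger_gap: 0.528
clock: 10.5
eef_pos: [578.5, -147.1, 31.6]
tool_rot: [1.0, 0.016, 0.005, -0.0]
force: [-3.2, 10.5, 31.1]
finger_gap: 0.528
[ 578.51127672 -147.14948757   31.57584418] [-3.19510933 10.50266531 31.05925993]
```

View pics/c7.png

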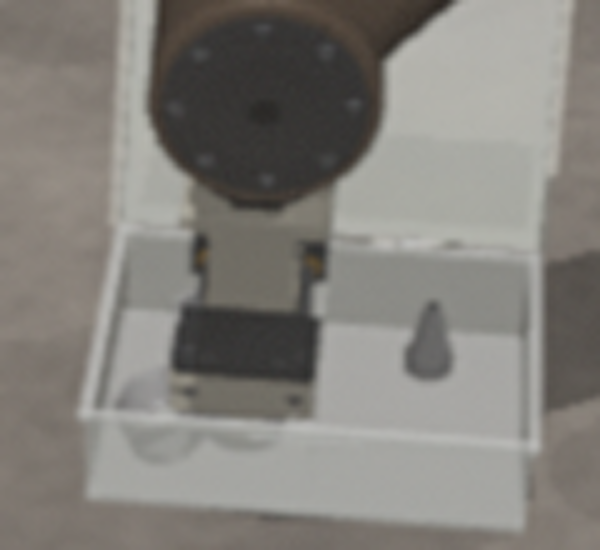

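31 N up: the ring is on the floor because it was gripped near its top. Ease off 4 mm and release.

```bash
python3 -m jog '[[[0,0,0.004],0],[[0,0,0.0045],0],[[0,0,0.0045],0]]'; python3 -m jog '[[[0,0,0],0],[[0,0,0],0],[[0,0,0],0],[[0,0,0],0]]' 0.3; python3 -m jog '[[[0,0,0.02],0],[[0,0,0.05],0],[[0,0,0.09],0],[[0,0.02,0.1],0],[[0,0.07,0.1],0],[[-0.04,0.1,0.1],0],[[-0.08,0.14,0.1],0]]'
```

```text
clock: 10.85
eef_pos: [573.8, -148.6, 31.7]
tool_rot: [1.0, 0.014, 0.0, -0.0]
force: [-2.3, 6.1, 10.3]
finger_gap: 0.529
clock: 11.25
eef_pos: [572.8, -150.1, 30.7]
tool_rot: [1.0, 0.013, -0.001, 0.0]
force: [-0.8, -0.7, -0.5]
finger_gap: 0.696
clock: 11.95
eef_pos: [496.6, -13.9, 130.5]
tool_rot: [1.0, 0.013, -0.001, 0.0]
force: [-0.4, 1.9, 1.7]
finger_gap: 0.702
```

```bash
python3 -m jog '[[[-0.041,0.182,-0.03],0],[[-0.041,0.182,-0.03],0],[[-0.041,0.182,-0.03],0],[[-0.041,0.182,-0.03],0],[[-0.041,0.182,-0.03],0],[[-0.041,0.182,-0.03],0]]' 0
python3 - <<'E'
from h import *
s=get_state();print(s['eef_pos'],s['finger_gap'],s['force'])
p,d=snap('wrist'); t,e=snap('top')
cv2.imwrite('pics/c8.png',np.hstack([cv2.resize(p,(480,300)),cv2.resize(t[165:290,385:510],(300,300),interpolation=cv2.INTER_CUBIC)])[:,:,::-1])
v,u=np.mgrid[0:400,0:640]
W=world('wrist',u.ravel(),v.ravel(),d.ravel(),s)
for zl,zh in [(3,12),(38,52)]:
    k=(d.ravel()>0)&(W[2]>zl)&(W[2]<zh)&(np.hypot(W[0]-452,W[1]-172)<24)
    q=W[:2,k].T.astype(np.float32); print(len(q),(q.min(0)+q.max(0))/2 if len(q) else 0)
v,u=np.mgrid[150:290,390:480]
W=world('top',u.ravel(),v.ravel(),e[150:290,390:480].ravel())
k=(W[0]>548)&(W[0]<658)&(W[1]>-188)&(W[1]<-85)&(W[2]>12); L=W[:,k]
print(L.min(1),L.max(1))
E
```

```text
clock: 12.55
eef_pos: [456.4, 168.0, 100.9]
tool_rot: [1.0, 0.014, -0.0, 0.0]
force: [0.3, -1.0, -0.0]
finger_gap: 1.002
[456.40881016 167.95680557 100.92212315] 1.0015395108630336 [ 0.33348712 -0.97482241 -0.03751274]
212 [454.30154 171.52478]
274 [454.34995 171.53949]
[ 551.15327009 -171.47921461   12.20848664] [653.56179171 -96.60191842  55.95973125]
```

View pics/c8.png

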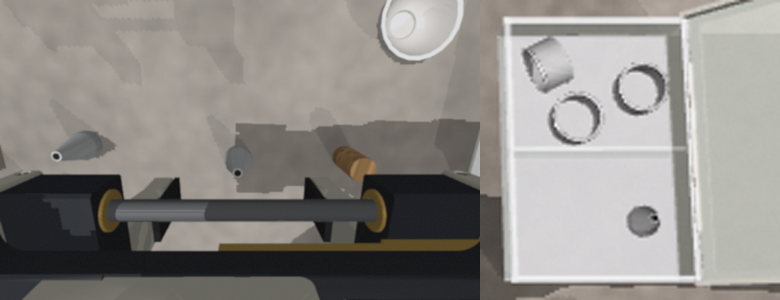

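All three cutters are in the high-x compartment, none stacked. Nozzle at about (453,172): descend and grip the collar.

```bash
python3 -m jog '[[[-0.003,0.004,-0.04],0],[[-0.003,0.004,-0.075],0],[[-0.003,0.004,-0.087],0],[[-0.003,0.004,-0.087],0],[[-0.003,0.004,-0.087],0]]'; python3 -m jog '[[[0,0,0],0],[[0,0,0],0],[[0,0,0],0],[[0,0,0],0],[[0,0,0],0],[[0,0,0],0],[[0,0,0],0],[[0,0,0],0],[[0,0,0],0]]' 1;  python3 -m jog '[[[0,0,0.03],0],[[0,0,0.06],0],[[0,0,0.1],0],[[0,0,0.1],0]]'
python3 - <<'E'
from h import *
s=get_state();print(s['eef_pos'],s['finger_gap'],s['force'])
p,d=snap('wrist','w9.png')
E
```

```text
clock: 13.15
eef_pos: [454.1, 170.1, 14.0]
tool_rot: [1.0, 0.012, -0.0, 0.0]
force: [-0.7, -0.3, 0.5]
finger_gap: 1.001
clock: 14.05
eef_pos: [453.9, 171.4, 14.2]
tool_rot: [1.0, 0.013, 0.0, 0.0]
force: [-0.7, 0.9, 0.0]
finger_gap: 0.317
clock: 14.45
eef_pos: [456.5, 173.2, 119.1]
tool_rot: [1.0, 0.014, 0.003, -0.002]
force: [-0.1, 0.7, -1.1]
finger_gap: 0.315
[456.47488761 173.24898474 119.06591301] 0.3152718695025286 [-0.12536896  0.74866236 -1.08975084]
```

View pics/w9.png

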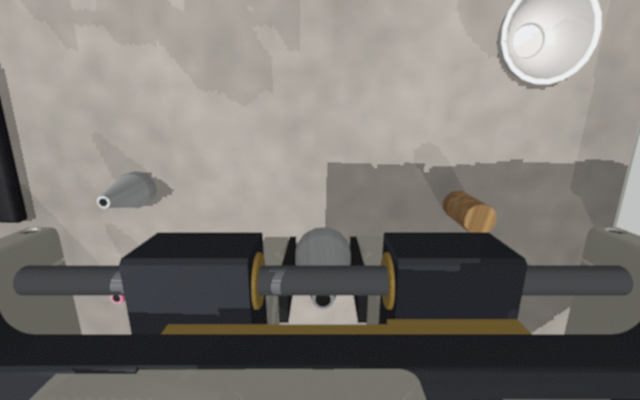

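Nozzle held. Move to (509,-139).

```bash
python3 -m jog '[[[0.055,-0.31,0],0],[[0.055,-0.31,0],0],[[0.055,-0.31,0],0],[[0.055,-0.31,0],0],[[0.055,-0.31,0],0],[[0.055,-0.31,0],0],[[0.055,-0.31,0],0],[[0.055,-0.31,0],0],[[0.055,-0.31,0],0]]'; python3 -m jog '[[[0,0,-0.04],0],[[0,0,-0.075],0],[[0,0,-0.09],0],[[0,0,-0.09],0],[[0,0,-0.09],0]]'
```

```text
clock: 15.4
eef_pos: [508.1, -138.9, 113.2]
tool_rot: [1.0, 0.013, -0.001, -0.0]
force: [-0.7, -0.1, -0.4]
finger_gap: 0.32
clock: 15.9
eef_pos: [509.1, -137.7, 24.4]
tool_rot: [1.0, 0.014, -0.0, 0.0]
force: [0.4, -0.9, -0.0]
finger_gap: 0.323
```

```bash
python3 -m jog '[[[0,0,-0.005],0],[[0,0,-0.005],0]]'; python3 -m jog '[[[0,0,0],0],[[0,0,0],0],[[0,0,0],0],[[0,0,0],0]]' 0.45; python3 -m jog '[[[0,0,0.03],0],[[0,0,0.07],0],[[0,0,0.11],0],[[-0.02,0.05,0.11],0],[[-0.035,0.1,0.11],0],[[-0.04,0.15,0.11],0],[[-0.045,0.2,0.11],0],[[-0.045,0.25,0.11],0],[[-0.045,0.3,0.11],0]]';python3 -m jog '[[[-0.002,0.169,-0.03],0],[[-0.002,0.169,-0.03],0],[[-0.002,0.169,-0.03],0],[[-0.002,0.169,-0.03],0],[[-0.002,0.169,-0.03],0],[[-0.002,0.169,-0.03],0]]' 0
python3 - <<'E'
from h import *
s=get_state();print(s['eef_pos'],s['finger_gap'],s['force'])
p,d=snap('wrist'); t,e=snap('top')
cv2.imwrite('pics/c10.png',np.hstack([cv2.resize(p,(480,300)),cv2.resize(t[165:290,385:510],(300,300),interpolation=cv2.INTER_CUBIC)])[:,:,::-1])
v,u=np.mgrid[0:400,0:640]
W=world('wrist',u.ravel(),v.ravel(),d.ravel(),s)
for zl,zh in [(3,12),(38,52)]:
    k=(d.ravel()>0)&(W[2]>zl)&(W[2]<zh)&(np.hypot(W[0]-463,W[1]-331)<24)
    q=W[:2,k].T.astype(np.float32); print(len(q),(q.min(0)+q.max(0))/2 if len(q) else 0)
E
```

```text
clock: 16.1
eef_pos: [509.3, -138.3, 19.8]
tool_rot: [1.0, 0.014, 0.001, -0.0]
force: [0.6, -0.4, -0.1]
finger_gap: 0.321
clock: 16.5
eef_pos: [509.0, -138.7, 19.4]
tool_rot: [1.0, 0.013, 0.0, 0.0]
force: [-0.1, -0.4, -0.6]
finger_gap: 0.541
clock: 17.4
eef_pos: [463.3, 156.9, 129.8]
tool_rot: [1.0, 0.013, 0.0, -0.0]
force: [1.4, -0.1, 0.4]
finger_gap: 0.552
clock: 18.0
eef_pos: [461.5, 323.5, 98.8]
tool_rot: [1.0, 0.014, -0.0, 0.001]
force: [-1.6, -0.5, 0.6]
finger_gap: 0.988
[461.46914813 323.50625439  98.79140276] 0.9881767298228691 [-1.56281115 -0.539652    0.57794045]
225 [464.95435 330.31238]
283 [464.8927  330.54926]
```

View pics/c10.png

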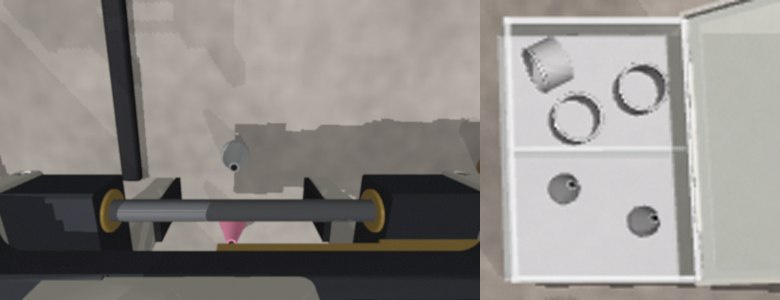

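The first nozzle stands in the low-x compartment. Grip the second, grey one (wrist crop (234,155)); the pink one at (231,230) stays.

```bash
python3 -m jog '[[[0.0015,0,-0.04],0],[[0.0015,0,-0.075],0],[[0.0015,0,-0.085],0],[[0.0015,0,-0.085],0],[[0.0015,0,-0.085],0]]'; python3 -m jog '[[[0,0,0],0],[[0,0,0],0],[[0,0,0],0],[[0,0,0],0],[[0,0,0],0],[[0,0,0],0],[[0,0,0],0],[[0,0,0],0],[[0,0,0],0]]' 1;  python3 -m jog '[[[0,0,0.03],0],[[0,0,0.06],0],[[0,0,0.1],0],[[0,-0.02,0.1],0],[[-0.012,-0.47,0.1],0],[[-0.012,-0.47,0.1],0],[[-0.012,-0.47,0.1],0],[[-0.012,-0.47,0.1],0],[[-0.012,-0.47,0.1],0],[[-0.012,-0.47,0.1],0]]'
```

```text
clock: 18.6
eef_pos: [464.1, 324.0, 15.5]
tool_rot: [1.0, 0.013, 0.001, -0.0]
force: [0.6, -0.3, 0.3]
finger_gap: 1.004
clock: 19.5
eef_pos: [463.4, 324.0, 14.2]
tool_rot: [1.0, 0.013, -0.0, 0.0]
force: [-0.6, 0.0, 0.2]
finger_gap: 0.311
clock: 20.5
eef_pos: [454.7, 2.1, 114.2]
tool_rot: [1.0, 0.014, 0.0, -0.0]
force: [1.6, -1.3, 0.1]
finger_gap: 0.32
```

```bash
python3 -m jog '[[[-0.003,-0.14,0],0],[[-0.003,-0.14,0],0],[[-0.003,-0.14,0],0],[[-0.003,-0.14,0],0],[[-0.003,-0.14,0],0],[[-0.003,-0.14,0],0]]'; python3 -c "
from h import *
s=get_state();print(s['eef_pos'],s['finger_gap'])"
```

```text
clock: 21.1
eef_pos: [452.3, -135.6, 114.1]
tool_rot: [1.0, 0.013, -0.0, -0.0]
force: [0.4, 0.1, 1.1]
finger_gap: 0.318
[ 452.25017428 -135.59110324  114.08467374] 0.3177991762536297
```

```bash
python3 -m jog '[[[0,-0.002,-0.04],0],[[0,-0.002,-0.075],0],[[0,-0.002,-0.094],0],[[0,-0.002,-0.094],0],[[0,-0.002,-0.094],0]]'; python3 -m jog '[[[0,0,0],0],[[0,0,0],0],[[0,0,0],0],[[0,0,0],0]]' 0.45; python3 -m jog '[[[0,0,0.03],0],[[0,0,0.07],0],[[0,0,0.11],0],[[0,0.05,0.16],0],[[0,0.1,0.2],0],[[0,0.12,0.2],0]]'
python3 - <<'E'
from h import *
s=get_state();print(s['eef_pos'],s['joint_pos'],s['force'])
t,e=snap('top');q,f=snap('side')
cv2.imwrite('pics/c11.png',np.hstack([cv2.resize(t[130:310,385:565],(400,400),interpolation=cv2.INTER_CUBIC),cv2.resize(q[40:200,290:450],(400,400),interpolation=cv2.INTER_CUBIC)])[:,:,::-1])
v,u=np.mgrid[0:400,0:640]
for cam,d in [('top',e),('side',f)]:
    W=world(cam,u.ravel(),v.ravel(),d.ravel())
    k=(d.ravel()>0)&(W[2]>90)&(W[2]<260)&(W[0]>420)&(W[0]<660)&(W[1]<-240)&(W[1]>-400)
    L=W[:,k]; c=np.linalg.lstsq(np.c_[L[2],np.ones(L.shape[1])],L[1],rcond=None)[0]; print('lid',c,np.pi/2-np.arctan(c[0]),L[2].max(),L[1].min())
E
```

```text
clock: 21.6
eef_pos: [452.7, -137.0, 20.5]
tool_rot: [1.0, 0.014, -0.0, 0.0]
force: [0.7, 0.5, 0.3]
finger_gap: 0.321
clock: 22.0
eef_pos: [452.8, -137.9, 20.9]
tool_rot: [1.0, 0.013, 0.001, -0.0]
force: [0.2, 0.1, 0.1]
finger_gap: 0.546
clock: 22.6
eef_pos: [452.8, -18.7, 222.5]
tool_rot: [1.0, 0.012, 0.002, -0.0]
force: [1.5, 1.0, -0.2]
finger_gap: 0.555
[452.75652145 -18.71659554 222.50008711] [ 3.96156014e-01 -6.26584402e-03 -4.78645311e-01  5.34704491e-04
 -1.09470804e+00  1.19894774e+00] [ 1.51131316  0.96426452 -0.21484806]
lid [  -0.52251233 -220.70598466] 2.0522911730022964 245.94954071751653 -346.906954182394
lid [  -0.52184817 -221.6243464 ] 2.0517693098656555 244.2011386042775 -345.6454782972054
```

View pics/c11.png

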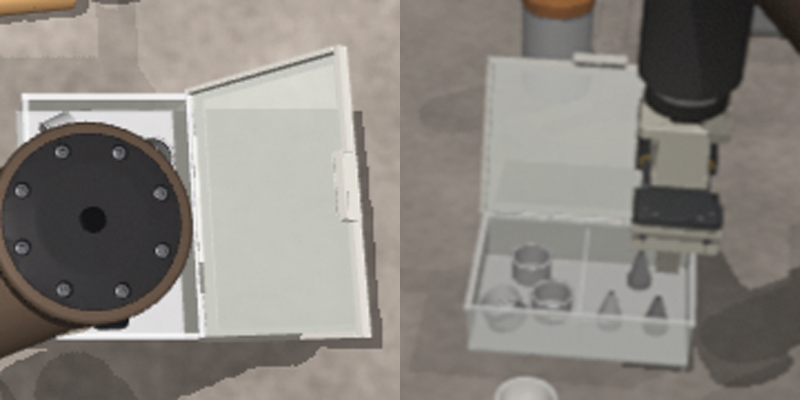

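All six sit in the right compartments. The lid is at about 2.05 rad, with its edge near y=-340 and z=230. I go over the top and behind it with the fingers shut.

```bash
python3 -m jog '[[[0,0,0.045],0],[[0.02,0,0.08],0],[[0.09,-0.375,0.08],0],[[0.09,-0.375,0.08],0],[[0.09,-0.375,0.08],0],[[0.09,-0.375,0.08],0],[[0.09,-0.375,0.08],0],[[0.09,-0.375,0.08],0],[[0.09,-0.375,0.08],0],[[0.09,-0.375,0.08],0]]' 1; python3 -m jog '[[[0,0,0],0],[[0,0,0],0]]'; python3 -c "
from h import *
s=get_state();print(s['eef_pos'],s['finger_gap'])
q,f=snap('side');t,e=snap('top')
cv2.imwrite('pics/c12.png',np.hstack([cv2.resize(q[0:200,260:460],(400,400)),cv2.resize(t[110:310,395:595],(400,400))])[:,:,::-1])"
```

```text
clock: 23.7
eef_pos: [541.7, -397.9, 298.3]
tool_rot: [1.0, 0.012, -0.001, -0.0]
force: [1.2, 1.1, -0.4]
finger_gap: 0.008
clock: 23.9
eef_pos: [541.6, -395.4, 298.2]
tool_rot: [1.0, 0.012, -0.001, -0.001]
force: [0.8, 0.5, -0.1]
finger_gap: 0.007
[ 541.57951771 -395.36361395  298.24558667] 0.006557250468994031
```

View pics/c12.png

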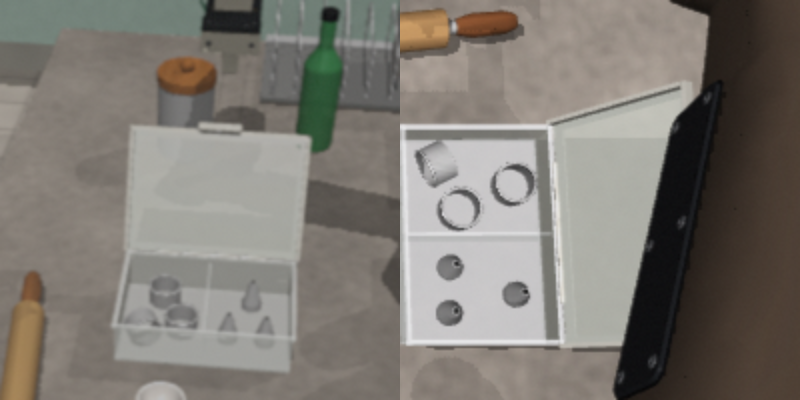

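```bash
python3 - <<'E'
from h import *
q,f=snap('side')
v,u=np.mgrid[0:400,0:640]
W=world('side',u.ravel(),v.ravel(),f.ravel())
k=(f.ravel()>0)&(W[2]>60)&(W[2]<330)&(W[1]<-360)&(W[1]>-650)&(W[0]>300)&(W[0]<800)
L=W[:,k];ux=u.ravel()[k]
for n,a,b,c,e in [('bottle',405,432,0,78),('jar',335,372,25,70)]:
    m=(u.ravel()[k]>a)&(u.ravel()[k]<b)&(v.ravel()[k]>c)&(v.ravel()[k]<e); print(n,m.sum(),L[:,m].min(1) if m.any() else 0,L[:,m].max(1) if m.any() else 0)
E
```

```text
bottle 0 0 0
jar 820 [ 551.57370655 -649.70646001   60.37196309] [ 674.2520739  -374.2437906   314.01558462]
```

The jar and bottle are farther back (y below -590), so it's clear. Lower behind the lid edge, then push it over along its arc.

```bash
python3 -m jog '[[[0,0,-0.035],0],[[0,0,-0.07],0],[[0,0,-0.076],0],[[0,0,-0.076],0]]'; python3 -m jog '[[[0.001,0.02,0.002],0],[[0.001,0.04,0.006],0],[[0.001,0.06,0.012],0],[[0.001,0.08,0.017],0],[[0.001,0.1,0.02],0],[[0.001,0.12,0.02],0],[[0.001,0.12,0.02],0]]'
```

```text
clock: 24.45
eef_pos: [542.2, -393.5, 223.5]
tool_rot: [1.0, 0.014, -0.001, -0.0]
force: [-0.0, -0.1, 1.1]
finger_gap: 0.007
clock: 25.15
eef_pos: [544.6, -272.9, 247.3]
tool_rot: [1.0, 0.014, 0.003, 0.001]
force: [0.0, 0.7, 0.1]
finger_gap: 0.003
```

```bash
python3 -c "
from h import *
s=get_state();print(s['eef_pos'],s['force'])
q,f=snap('side');t,e=snap('top')
cv2.imwrite('pics/c13.png',np.hstack([cv2.resize(q[0:200,260:460],(400,400)),cv2.resize(t[110:310,395:595],(400,400))])[:,:,::-1])"
```

```text
[ 544.58616098 -272.8578201   247.32234921] [0.01974712 0.71030746 0.11275544]
```

View pics/c13.png

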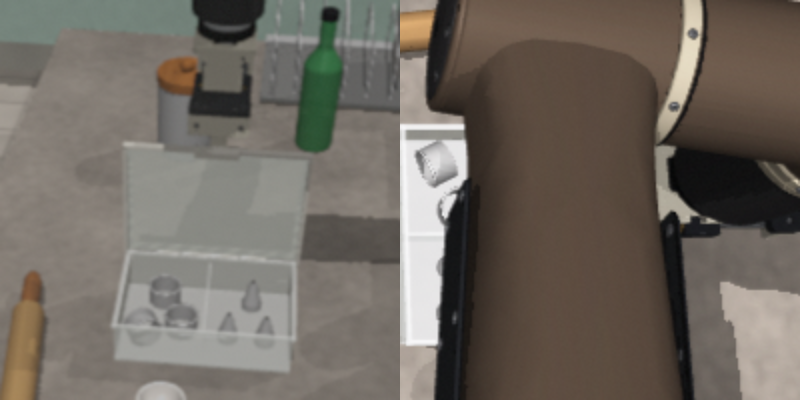

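The lid is swinging upright. Continue along the arc.

```bash
python3 -m jog '[[[0,0.02,-0.003],0],[[0,0.042,-0.008],0],[[0,0.064,-0.016],0],[[0,0.085,-0.026],0],[[0,0.104,-0.04],0],[[0,0.118,-0.053],0],[[0,0.128,-0.064],0],[[0,0.137,-0.075],0],[[0,0.144,-0.086],0],[[0,0.144,-0.086],0]]'; python3 -c "
from h import *
s=get_state();print(s['eef_pos'],s['force'])
q,f=snap('side');t,e=snap('top')
cv2.imwrite('pics/c14.png',np.hstack([cv2.resize(q[40:200,290:450],(400,400)),cv2.resize(t[110:310,375:575],(400,400))])[:,:,::-1])"
```

```text
clock: 26.25
eef_pos: [542.7, -129.9, 156.0]
tool_rot: [1.0, 0.013, -0.001, -0.0]
force: [-0.3, -0.7, 0.2]
finger_gap: 0.004
[ 542.66969645 -129.93993894  155.96175539] [-0.30829274 -0.68989195  0.19939066]
```

View pics/c14.png

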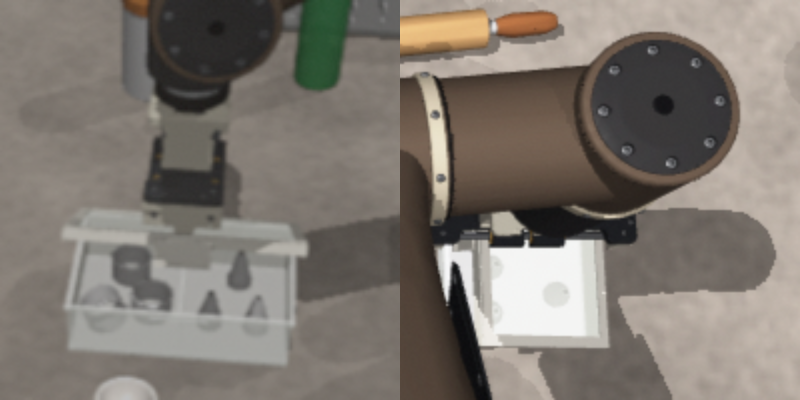

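The lid is over the box and following the finger. Continue down.

```bash
python3 -m jog '[[[0,0.007,-0.01],0],[[0,0.012,-0.02],0],[[0,0.016,-0.03],0],[[0,0.019,-0.04],0],[[0,0.021,-0.048],0],[[0,0.023,-0.054],0],[[0,0.023,-0.054],0]]'; python3 -c "
from h import *
s=get_state();print(s['eef_pos'],s['force'])
q,f=snap('side')
cv2.imwrite('pics/c15.png',cv2.resize(q[80:200,300:430],None,fx=5,fy=5,interpolation=cv2.INTER_CUBIC)[:,:,::-1])"
```

```text
clock: 27.05
eef_pos: [542.8, -107.2, 102.4]
tool_rot: [1.0, 0.013, -0.001, 0.0]
force: [0.3, -0.3, 1.2]
finger_gap: 0.003
[ 542.77452965 -107.17534735  102.44047347] [ 0.29429791 -0.34440334  1.2154698 ]
```

View pics/c15.png

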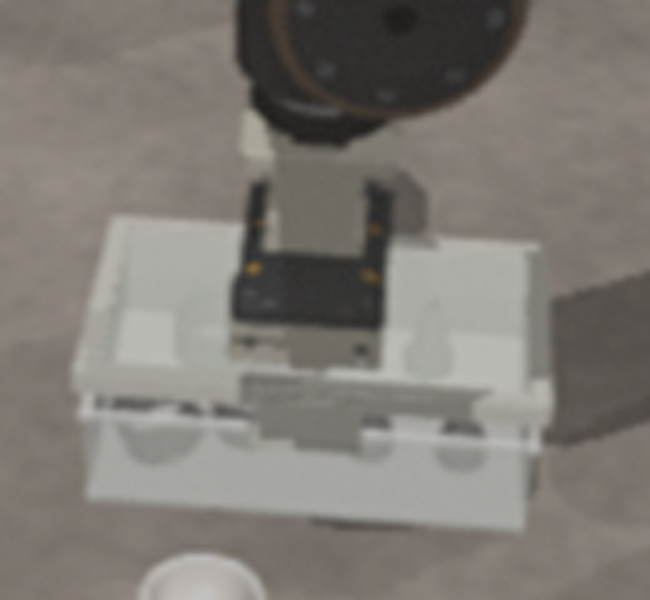

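The lid is nearly down with the clasp at the front wall (crop (310,430)). Press in small force-checked steps.

```bash
python3 -m jog '[[[0,0.001,-0.003],0],[[0,0.001,-0.006],0],[[0,0.001,-0.008],0],[[0,0.001,-0.008],0]]'; python3 -m jog '[[[0,0,-0.0015],0],[[0,0,-0.003],0],[[0,0,-0.004],0],[[0,0,-0.004],0]]'
```

```text
clock: 27.5
eef_pos: [543.4, -106.4, 95.4]
tool_rot: [1.0, 0.013, 0.0, -0.0]
force: [0.0, -0.4, 0.7]
finger_gap: 0.002
clock: 27.9
eef_pos: [543.4, -106.4, 91.4]
tool_rot: [1.0, 0.013, -0.0, 0.0]
force: [0.0, -0.3, 1.4]
finger_gap: -0.0
```

```bash
for i in 1; do :; done; python3 -m jog '[[[0,0,-0.001],0],[[0,0,-0.002],0],[[0,0,-0.002],0]]'; python3 -m jog '[[[0,0,-0.001],0],[[0,0,-0.002],0],[[0,0,-0.002],0]]'
```

```text
clock: 28.2
eef_pos: [543.4, -106.3, 89.6]
tool_rot: [1.0, 0.013, 0.0, -0.0]
force: [0.0, 1.3, 2.5]
finger_gap: 0.004
clock: 28.5
eef_pos: [543.5, -106.2, 88.1]
tool_rot: [1.0, 0.013, 0.0, -0.0]
force: [-2.8, 1.6, 8.0]
finger_gap: 0.002
```

```bash
python3 -m jog '[[[0,0,-0.001],0],[[0,0,-0.002],0],[[0,0,-0.002],0]]'; python3 -m jog '[[[0,0,-0.001],0],[[0,0,-0.0015],0],[[0,0,-0.0015],0]]'
```

```text
clock: 28.8
eef_pos: [543.6, -106.1, 86.8]
tool_rot: [1.0, 0.014, 0.0, -0.0]
force: [-4.9, 2.7, 14.1]
finger_gap: 0.004
clock: 29.1
eef_pos: [543.6, -106.1, 85.1]
tool_rot: [1.0, 0.013, 0.0, -0.0]
force: [-3.8, 4.6, 11.5]
finger_gap: 0.006
```

Force peaked at 14 N and is now falling. Continue.

```bash
python3 -m jog '[[[0,0,-0.001],0],[[0,0,-0.002],0],[[0,0,-0.002],0]]'; python3 -m jog '[[[0,0,-0.001],0],[[0,0,-0.0015],0],[[0,0,-0.0015],0]]'
```

```text
clock: 29.4
eef_pos: [543.2, -106.4, 81.8]
tool_rot: [1.0, 0.013, -0.0, 0.0]
force: [0.1, -0.1, 0.2]
finger_gap: 0.003
clock: 29.7
eef_pos: [543.3, -106.5, 80.4]
tool_rot: [1.0, 0.013, -0.0, 0.0]
force: [-0.3, -0.1, -0.1]
finger_gap: 0.006
```

It snapped and the force fell to 0. Lift away and check.

```bash
python3 -m jog '[[[0,0,0.03],0],[[0,0,0.08],0],[[0,0.04,0.12],0],[[-0.02,0.09,0.13],0],[[-0.04,0.14,0.13],0],[[-0.04,0.19,0.13],0],[[-0.04,0.24,0.13],0],[[-0.04,0.29,0.13],0],[[-0.04,0.32,0.13],0],[[-0.04,0.32,0.13],0]]'; python3 - <<'E'
from h import *
s=get_state();print(s['eef_pos'],s['force'])
q,f=snap('side');t,e=snap('top')
cv2.imwrite('pics/c16.png',np.hstack([cv2.resize(q[80:200,300:430],(430,400),interpolation=cv2.INTER_CUBIC),cv2.resize(t[150:300,380:500],(320,400),interpolation=cv2.INTER_CUBIC)])[:,:,::-1])
v,u=np.mgrid[0:400,0:640]
for cam,d in [('top',e),('side',f)]:
    W=world(cam,u.ravel(),v.ravel(),d.ravel())
    k=(d.ravel()>0)&(W[2]>60)&(W[2]<100)&(W[0]>430)&(W[0]<660)&(W[1]<-72)&(W[1]>-250)
    L=W[:,k]
    if L.shape[1]<20: continue
    c=np.linalg.lstsq(np.c_[L[1],np.ones(L.shape[1])],L[2],rcond=None)[0]; print(cam,'lid slope',c[0],L.shape[1],np.median(L[2,L[1]>-95]),np.median(L[2,L[1]<-230]))
    for lab,x,y,r in [('bowl',584,27,45),('cork',458,61,25)]:
        k=(d.ravel()>0)&(W[2]>10)&(W[2]<55)&(np.hypot(W[0]-x,W[1]-y)<r); 
        if k.any(): print(lab,(W[:2,k].min(1)+W[:2,k].max(1))/2)
E
```

```text
clock: 30.7
eef_pos: [503.5, 218.0, 210.2]
tool_rot: [1.0, 0.015, 0.0, -0.0]
force: [-0.5, -0.4, -0.0]
finger_gap: 0.009
[503.46556206 218.01186403 210.2254039 ] [-0.51000101 -0.36370825 -0.04322797]
top lid slope 0.004338701104007733 7991 70.63691160054749 70.08957780760016
bowl [583.91311602  26.6168163 ]
cork [456.25389885  59.79214254]
side lid slope 0.0019476953399388483 1450 70.05735373287101 69.34057938103173
bowl [590.45892775  26.3103469 ]
cork [453.97716466  61.60864029]
```

View pics/c16.png

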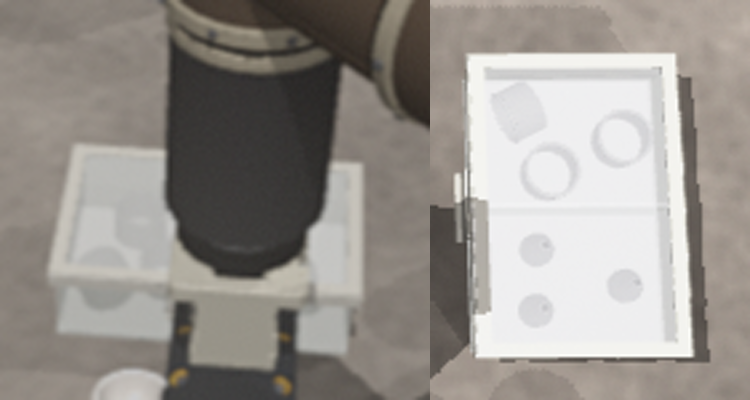

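The lid is flat (slope 0.002–0.004 rad, about 70 mm high) and holds on its own. Through it the cutters show in one compartment and the nozzles in the other, and the bowl and cork have not moved. Hand in.

```bash
python3 -c "
from bench import *
sign_off();print(get_state()['clock'])"
```

```text
the job is handed in; nothing more can be done
the job is handed in; nothing more can be done
```

I sorted both steel cutters into the high-x compartment and both steel nozzles into the low-x one. Then I swung the lid over and pressed it until the clasp snapped. The press peaked at about 14 N in the readings and dropped to 0 when it snapped. I handed the job in at about 31 s.

**Last checks:**
- **Lid:** it stayed shut by itself with the gripper away. Its slope measured 0.002–0.004 rad and its top was about 70 mm high.
- **Contents:** through the lid, three cutters show in one compartment and three nozzles in the other.
- **Bowl and cork:** they measured within about 7 mm of where they started; the top camera, which has the clearer view, put both within about 2 mm.
- **Not re-measured:** I never reached for the rolling pin, turner, blue cutter or pink nozzle, and did not measure them again at the end.

**What went less than perfectly:**
- **First cutter:** it tipped onto its side when released, but it still fits under the lid.
- **Second cutter:** it met the container floor with about 31 N, under the 60 N limit.
- **Lid:** the gripper pushed it back to about 2.05 rad early on, without harm.

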